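# Square the carrier plates and pin the stack

### The arm

A 6-joint arm with a two-finger parallel gripper is mounted at the origin on the work surface. World frame = base frame: x ahead of the robot, y to its left, z up, the work surface at z = 0. Lengths are in m, angles in rad, forces in N, time in s.
With the tool pointing down it reaches from about 0.425 to 0.95 m from the base axis. Payload 3.5 kg.
Tool frame: the origin (TCP) lies at the very end of the fingers, on their centre line; the grasp point (between the pads) lies 19 mm behind it (ctrl.pinch_z is the distance from the TCP to the grasp point, in m); z points along the fingers, y is the line along which they close (so a half turn about z gives the same grasp; the last joint's range is limited). The gripper opens to 85 mm and grips with 20 to 120 N. Pads are 22 mm wide; open, the fingers measure 114 mm over their backs; the gripper's body (76 mm by 85 mm) begins 54 mm behind the grasp point. The pads swing forward as they close: fully open they stand 13 mm farther back than shut.
Start: joints at [1.031, 0.286, 1.577, -0, 1.279, -0.15], TCP at [0.256, 0.624, 0.231] pointing down, gripper open.
Joint ranges: [-2.77, 2.77], [-0.9, 2.22], [0.21, 2.48], [-1.53, 4.67], [0.24, 2.81], [-2.84, 2.84]. Speed limits (rad/s): [2.79, 2.79, 3.14, 3.14, 3.14, 3.14].

### API

Orientations are given as a unit quaternion [x, y, z, w].
In Python, from plant import ctrl gives the robot as it stands. The module is installed in compiled form; this text tells all that it offers.
- The arm moves only by the shell command python3 -m crank 'ROWS' [OPENING] [FORCE]. ROWS is JSON, a list of rows, each a list of 6 numbers: the shift along the tool's x, y, z in cm, then the turn, a rotation vector about the tool's x, y, z in rad. In form: [[tx, ty, tz, rx, ry, rz], ...]. A call has 1 to 10 rows; each row is the pose to reach, as a shift and turn from the pose commanded when the call began, along the tool's axes at that moment; what a row does not reach only later rows make up. A row lasts 1/10 s, in which the tool goes at most 50 mm and 8.59 degrees, less where a joint would pass 70% of its speed; a pose out of reach is approached as far as the arm can. A call with a gripper value outside its range is refused whole. OPENING is the opening, from 0 (shut) to 1 (fully open), set as the call begins (- or left out, the last holds). The fingers move at their own pace and stop on an object; FORCE is the grip in N (left out, the last holds). Time passes only in rows, so rows that repeat a pose let the fingers close. It gives the time, the measured TCP pose, the force, the opening and the grip force at its end, in the units of the state.
- ctrl.get_state(): the state, without advancing time (a new reading comes with each control period).
- ctrl.read_camera(name): name is "scene" or "top" or "wrist"; returns (picture, depth): 420x560x3 uint8, blue, green, red; 420x560 float32, m along the optical axis (not along the pixel's ray), 0 where there is no reading.
- ctrl.camera_info(name): a dict with "K" (3x3 intrinsics, pixels), "origin" and "orientation" of the camera in the world. Camera axes: x right, y down, z forward; pixel columns grow to the right and rows downward; lengths in m; the calibration is good to about 2 mm. A picture is of the moment at which its call begins: read the wrist's pose just before it. camera_info takes no time and is no camera call; for the wrist camera it gives the pose at the moment of the call.
- ctrl.sign_off(): hands the job in; it is judged then, once.
The state is a dict: "time": time; "qpos": joint angles; "dq": joint speeds; "joint_efforts": joint torques, N m; "eef_pos": TCP position; "tcp_rot": TCP orientation; "contact_force": force on the tool from outside, world axes, zero at the start; "wrist_torque": the same for the moment, N m; "opening": opening from 0.0 (shut) to 1.0 (fully open); "finger_force": force on a finger pad.
Only numpy, scipy, OpenCV 4.12 (cv2) and the standard library are available. Lean on these libraries where they do the work, as an engineer would, in place of code of your own. Each camera call takes 0.05 s, during which the arm holds its last target. There are 200 camera calls.

### The job

Push or tap the edges of the three stacked carrier plates until the whole stack is flush against both steel fences of the pinning block. Then take the blue-headed pin from the white rack and put it through the plates' holes into the block, with its grip fully down on the top plate. Leave the red pin and the other things on the bench where they are.

Things in the scene. Friction and masses are not known exactly. Their poses are not given: they have to be found in the camera images.
- block: grey pinning block fixed to the bench, top 30 mm high, with steel fences along its +x and +y sides. The top reaches from the fences to x = -40 and y = -34 mm: flush plates overhang it 20 mm at -x, 16 mm at -y. 4 mm foot plate below, x -59 to 91, y -51 to 79 mm. Origin: on the bench below the centre of a plate that is flush to both fences; x, y along the plate edges, z up
- fence_x (a point): foot of the +x fence's inner face, 60 mm along x from the block's origin, 30 mm above the bench; the fence is 12 mm thick, 16 mm tall above the block's top, from y = -42 to 43 mm
- fence_y (a point): foot of the +y fence's inner face, 50 mm along y from the block's origin, 30 mm above the bench; the fence is 12 mm thick, 16 mm tall above the block's top, from x = -42 to 48 mm
- block_hole (a point): mouth of the blind hole in the block's top, 10 mm across and 26 mm deep, 30 mm above the bench, at x = 30, y = 20 mm in the block's frame; hidden under the plates, whose holes lie exactly above it when they are flush
- plate_bottom: lowest carrier plate, bare aluminium, on the block's top, 120 x 100 x 6 mm (its x, y, z), 130 g, with chip pockets marked on its upper face and one 10 mm hole 30 mm towards +x and 20 mm towards +y from its centre; origin: centre of its underside. Starts 8 to 22 mm away from each fence and a little turned
- plate_middle: middle carrier plate, brass coloured, lying on the bottom one, 120 x 100 x 6 mm (its x, y, z), 130 g, with chip pockets marked on its upper face and one 10 mm hole 30 mm towards +x and 20 mm towards +y from its centre; origin: centre of its underside. Starts shifted and turned on its own
- plate_top: top carrier plate, bare aluminium, lying on the middle one, 120 x 100 x 6 mm (its x, y, z), 130 g, with chip pockets marked on its upper face and one 10 mm hole 30 mm towards +x and 20 mm towards +y from its centre; origin: centre of its underside. The upper face of the stack is 48 mm above the bench
- rack: white pin rack, fixed, 45 x 115 x 35 mm (x, y, z), with two wells 9 mm across and 30 mm deep at y = +35 and -35 mm; origin: centre of its underside
- pin_blue: locking pin with blue grip, 40 g, standing in either of the rack's wells (foot 5 mm above the bench); grip is a cylinder 16 mm across and 34 mm tall above a steel shaft 8 mm across and 40 mm long with a tapered foot; origin: centre of the shaft's foot (grip from 40 to 74 mm above it), z up the pin. Fully down: foot 8 mm above the bench, underside of the grip on the top plate
- pin_blue_foot (a point): centre of the blue pin's foot
- pin_red: pin of another job with red grip, same size, standing in the other well; to be left alone; grip is a cylinder 16 mm across and 34 mm tall above a steel shaft 8 mm across and 40 mm long with a tapered foot; origin: centre of the shaft's foot (grip from 40 to 74 mm above it), z up the pin. 
- bottle: small amber bottle, 38 mm across, 80 mm tall, standing on the bench; origin: centre of its underside
- hex_key: dark L-shaped hex key lying on the bench, 6 mm thick, arms 90 mm (along its x, centred on the origin) and 26 mm; origin on the bench
- tray: grey divided component tray, 80 x 150 x 18 mm, lying beyond the block; origin: centre of its underside
Mind the look-alikes: they are no part of the job. Leave any purple or turquoise look-alike of the plate_top alone. There is more than one size of the plate_middle; the job needs the smaller.

How it is judged:
By the outcome, as a careful person would: the job done as asked, in the order asked, and still so for the second after the job is handed in, with the robot touching nothing.
It also fails if it takes over 72 s, if anything falls off the work surface, if the arm or the gripper's body presses on something with over 40 N, if the wrist force passes 120 N, or if a joint passes its speed limit or range.

## Working session

There is one attempt and no reset: what is moved stays moved. The work goes in short steps, Python scripts to look and compute and a shell command to move; the robot and the scene stay as the last step left them, time stands still between calls to the robot, and variables do not carry over. Pictures are saved under pics/ and viewed, at most 10 in all, crops included, and the job is handed in when it is done.

```bash
mkdir -p pics; cat > h.py <<'E'
import numpy as np,cv2
from scipy.spatial.transform import Rotation as R
from plant import ctrl
def cam(n):
    i=ctrl.camera_info(n); p,d=ctrl.read_camera(n); return p,d,i
def rot(o):
    o=np.array(o); return o if o.shape==(3,3) else R.from_quat(o).as_matrix()
def ray(i,uv,z):
    uv=np.atleast_2d(uv).astype(float); K=np.array(i["K"])
    r=np.c_[uv,np.ones(len(uv))]@np.linalg.inv(K).T@rot(i["orientation"]).T
    o=np.array(i["origin"]); return o+r*((z-o[2])/r[:,2])[:,None]
def proj(i,P):
    P=np.atleast_2d(P); c=(P-np.array(i["origin"]))@rot(i["orientation"])@np.array(i["K"]).T
    return c[:,:2]/c[:,2:]
def pts(i,d):
    v,u=np.indices(d.shape); K=np.array(i["K"])
    r=np.stack([u,v,np.ones_like(u)],-1)@np.linalg.inv(K).T*d[...,None]
    return r@rot(i["orientation"]).T+np.array(i["origin"])
E
python3 - <<'E'
from h import *
import pickle
for n in("top","scene"):
    p,d,i=cam(n); cv2.imwrite(f"pics/{n}0.png",p); pickle.dump((p,d,i),open(n+"0.pkl","wb")); print(n,i)
s=ctrl.get_state();print(s)
E
```

```text
top {'K': array([[443.92709102,   0.        , 287.56582466],
       [  0.        , 443.92709102, 214.61051098],
       [  0.        ,   0.        ,   1.        ]]), 'origin': array([0.50955836, 0.0625289 , 1.26199026]), 'orientation': array([-0.69895103,  0.71439872, -0.02552481,  0.02122266])}
scene {'K': array([[379.54517181,   0.        , 277.67937978],
       [  0.        , 379.54517181, 208.28983128],
       [  0.        ,   0.        ,   1.        ]]), 'origin': array([ 1.01249444, -0.54951373,  0.57786668]), 'orientation': array([ 0.84907801,  0.25768509, -0.13167096, -0.44195891])}
{'time': 0.1, 'qpos': array([ 1.03097941e+00,  2.87142787e-01,  1.57799394e+00,  7.41283785e-06,
        1.27858704e+00, -1.49987696e-01]), 'dq': array([-3.88229332e-06, -1.59247400e-03, -1.58018933e-03,  1.04942638e-03,
        1.26001742e-03,  7.91413500e-04]), 'joint_efforts': array([-4.76719651e-04, -4.07298625e+01, -2.93699884e+01, -2.01619955e-04,
        3.41669314e-03,  2.58854851e-05]), 'eef_pos': array([0.25618523, 0.62387414, 0.23006152]), 'tcp_rot': array([ 1.93683703e-01,  9.81063447e-01, -1.00160295e-03, -3.63608306e-04]), 'contact_force': array([0.57561606, 0.40383697, 0.5203983 ]), 'wrist_torque': array([ 0.02664155, -0.03774769, -0.01796793]), 'finger_force': 0.0, 'opening': 0.999406775097599}
```

View pics/top0.png

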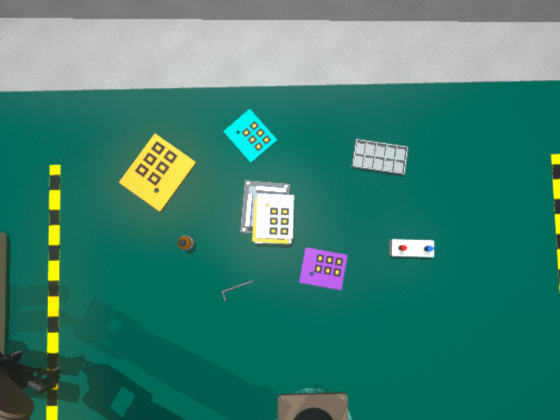

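View pics/scene0.png

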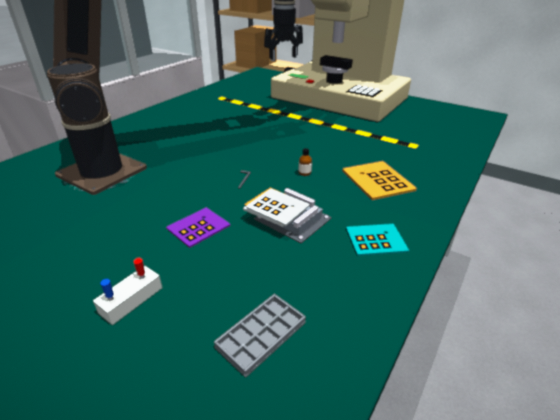

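The top view shows the stack at (273,218), with its fences above it (267,188) and to its left (248,205). Purple (323,268) and turquoise (250,135) look-alike plates and a larger orange plate (158,172) lie nearby. The rack is at (412,248), with the red pin at (403,248) and the blue pin at (429,249). The scene view shows the same layout: stack (283,210), blue pin (107,288).

Look-alikes:
- **Stack plates:** purple (323,268), turquoise (250,135), large orange (158,172). I choose the stack on the block at (273,218).
- **Pins:** red (403,248), blue (429,249). I choose blue.

```bash
python3 - <<'E'
from h import *
import pickle
p,d,i=pickle.load(open("top0.pkl","rb"))
c=p[170:255,225:310]; cv2.imwrite("pics/crop1.png",cv2.resize(c,None,fx=7,fy=7,interpolation=cv2.INTER_CUBIC))
for n,uv,z in [("stack",(273,218),.048),("blue",(429,249),.079),("red",(403,248),.079),("rack",(412,248),.035),("fx",(267,188),.046),("fy",(248,205),.046),("bottle",(185,243),.08),("purple",(323,268),0),("hex",(238,289),0)]:
    print(n,ray(i,uv,z).round(3), d[uv[1],uv[0]], pts(i,d)[uv[1],uv[0]].round(3))
w,dw,iw=cam("wrist");s=ctrl.get_state()
print(iw, (np.array(iw["origin"])-s["eef_pos"])@R.from_quat(s["tcp_rot"]).as_matrix(), (R.from_quat(s["tcp_rot"]).inv()*R.from_matrix(rot(iw["orientation"]))).as_rotvec())
E
```

```text
stack [[0.581 0.094 0.048]] 1.2119547 [0.581 0.094 0.052]
blue [[ 0.488 -0.32   0.079]] 1.1775761 [ 0.488 -0.319  0.083]
red [[ 0.492 -0.251  0.079]] 1.179587 [ 0.492 -0.25   0.081]
rack [[ 0.491 -0.287  0.035]] 1.2260106 [ 0.491 -0.287  0.034]
fx [[0.665 0.109 0.046]] 1.2233975 [0.665 0.109 0.046]
fy [[0.619 0.162 0.046]] 1.2181692 [0.619 0.162 0.048]
bottle [[0.518 0.328 0.08 ]] 1.1912364 [0.518 0.331 0.067]
purple [[ 0.44  -0.043  0.   ]] 1.2467309 [ 0.44  -0.042  0.009]
hex [[0.386 0.198 0.   ]] 1.2471012 [0.386 0.198 0.003]
{'K': array([[301.89952869,   0.        , 286.87802805],
       [  0.        , 301.89952869, 208.02576954],
       [  0.        ,   0.        ,   1.        ]]), 'origin': array([0.18137697, 0.65562908, 0.37244886]), 'orientation': array([0.81987488, 0.5493832 , 0.08905679, 0.13435838])} [ 0.08130504  0.00063719 -0.14221466] [-0.25450481 -0.25417234  1.55636621]
```

View pics/crop1.png

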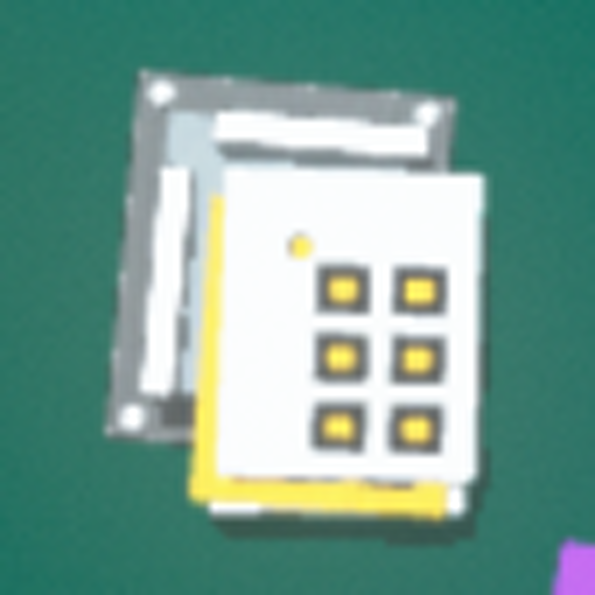

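The crop confirms the choice: a white top plate, then brass, then aluminium on the grey block. The foot plate corners are at crop px (140,72), (455,100) and (108,435), and the hole is at (300,246). Next I work out the block pose.

```bash
cat >> h.py <<'E'
def fit2(L,W):  # 2D rigid fit local->world
    L=np.array(L,float);W=np.array(W)[:,:2];a=L-L.mean(0);b=W-W.mean(0)
    y=np.arctan2((a[:,0]*b[:,1]-a[:,1]*b[:,0]).sum(),(a*b).sum())
    M=np.array([[np.cos(y),-np.sin(y)],[np.sin(y),np.cos(y)]])
    t=W.mean(0)-M@L.mean(0); return y,t,np.abs(L@M.T+t-W).max()
def todelta(goal_xyz,yaw_x):
    # goal tool pose: pointing down, tool x at world angle yaw_x; returns cm/rad row
    s=ctrl.get_state();A=R.from_quat(s["tcp_rot"]); c,n=np.cos(yaw_x),np.sin(yaw_x)
    B=R.from_matrix(np.array([[c,n,0],[n,-c,0],[0,0,-1]]))
    return (A.inv().apply(np.array(goal_xyz)-s["eef_pos"])*100).round(2),(A.inv()*B).as_rotvec().round(3)
E
python3 - <<'E'
from h import *
import pickle
p,d,i=pickle.load(open("top0.pkl","rb"))
uv=np.array([(140,72),(455,100),(108,435)])/7-.5+[225,170]+.07
W=ray(i,uv,.004); y,t,e=fit2([(.091,.079),(.091,-.051),(-.059,.079)],W); print(W,np.degrees(y),t,e)
print(todelta([t[0]-.0,t[1],.25],y+np.pi))
print(ctrl.get_state()["qpos"])
E
```

```text
[[0.69479531 0.17441796 0.004     ]
 [0.68057125 0.0462976  0.004     ]
 [0.54717962 0.18966327 0.004     ]] -6.117157473040683 [0.59628147 0.1056984 ] 0.00114382050665085
(array([-51.15, -35.01,  -1.93]), array([-0.002, -0.001, -0.283]))
[ 1.03099217e+00  2.87001702e-01  1.57788668e+00 -1.70750594e-05
  1.27862117e+00 -1.49998231e-01]
```

```bash
python3 -m crank '[[-25,-17.5,-1,0,0,-0.14],[-25,-17.5,-1,0,0,-0.14],[-25,-17.5,-1,0,0,-0.14],[-25,-17.5,-1,0,0,-0.14],[-25,-17.5,-1,0,0,-0.14],[-51,-35,-2,0,0,-0.28],[-51,-35,-2,0,0,-0.28],[-51,-35,-2,0,0,-0.28],[-51,-35,-2,0,0,-0.28],[-51,-35,-2,0,0,-0.28]]' 0.7
python3 - <<'E'
from h import *
print(todelta([.596-.02,.106,.25],np.radians(-6.1)+np.pi),ctrl.get_state()["eef_pos"])
E
```

```text
time: 1.15
eef_pos: [0.5289, 0.2058, 0.2474]
tcp_rot: [0.055, 0.998, 0.0, -0.0]
contact_force: [0.5, 0.5, 0.5]
opening: 0.701
finger_force: 0.0
(array([-5.77, -9.4 , -0.26]), array([ 0.   , -0.   , -0.003])) [0.52892654 0.20576359 0.24736577]
```

```bash
python3 -m crank '[[-6,-9.5,0,0,0,0],[-6,-9.5,0,0,0,0],[-6,-9.5,0,0,0,0],[-6,-9.5,0,0,0,0],[-6,-9.5,0,0,0,0],[-6,-9.5,0,0,0,0]]'
python3 - <<'E'
from h import *
import pickle
p,d,i=cam("wrist"); pickle.dump((p,d,i),open("w1.pkl","wb")); cv2.imwrite("pics/w1.png",cv2.resize(p,(800,600),interpolation=cv2.INTER_CUBIC)); print(i["origin"])
E
```

```text
time: 1.75
eef_pos: [0.5768, 0.1082, 0.2473]
tcp_rot: [0.054, 0.999, 0.0, -0.0]
contact_force: [0.3, 0.5, -0.5]
opening: 0.699
finger_force: 0.0
[0.49628723 0.11738429 0.38970918]
```

View pics/w1.png

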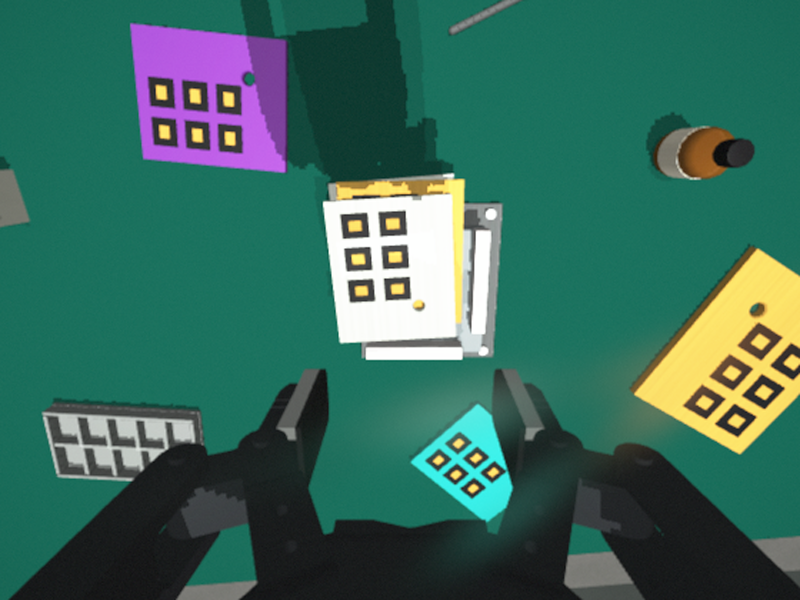

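The wrist view shows:
- The top plate from (324,200) to (460,342), with its hole at (419,305).
- The brass edge at the top and right.
- The +x fence bar at (365-463, 347-360) and the +y fence bar at (475-491, 230-334).

The fence bars can be segmented as bright blobs.

```bash
cat > meas.py <<'E'
from h import *
def rects(p,thr=215):
    m=(p.min(2)>thr).astype(np.uint8)
    n,l,st,c=cv2.connectedComponentsWithStats(m,connectivity=4)
    out=[]
    for k in range(1,n):
        if st[k,4]>200:
            cs,_=cv2.findContours((l==k).astype(np.uint8),0,2)
            out.append((st[k],cs[0],cv2.minAreaRect(cs[0])))
    return out
E
python3 - <<'E'
from meas import *
import pickle
p,d,i=pickle.load(open("w1.pkl","rb"))
for st,c,r in rects(p):
    z=.048 if st[4]>3000 else .046
    print(st, [round(float(v),1) for v in (*r[0],*r[1],r[2])]); W=ray(i,cv2.boxPoints(r),z)[:,:2]; print(W.round(4).tolist(), W.mean(0), np.linalg.norm(W[1]-W[0]),np.linalg.norm(W[2]-W[1]),np.degrees(np.arctan2(*(W[1]-W[0])[::-1])))
E
```

```text
[ 226  136   93  104 6525] [273.8, 187.8, 99.7, 90.1, 86.5]
[[0.5246, 0.0464], [0.5295, 0.1461], [0.6496, 0.1442], [0.6448, 0.033]] [0.58713115 0.0924067 ] 0.09986681045004404 0.12003458296863177 87.18007828938707
[330 162  14  75 740] [336.1, 198.8, 10.4, 74.3, 3.3]
[[0.6524, 0.1529], [0.5609, 0.1636], [0.5628, 0.1754], [0.6546, 0.1657]] [0.60769276 0.16439975] 0.0922174446258901 0.011931324013170534 173.31272563309798
[256 243  68   9 608] [289.5, 247.0, 8.0, 67.0, 90.0]
[[0.6526, 0.0619], [0.6617, 0.1451], [0.6727, 0.1443], [0.6635, 0.0603]] [0.66261998 0.10290411] 0.08371045809992252 0.011080553665765732 83.77065292454334
```

```bash
cat >> h.py <<'E'
BY=np.radians(-6.4);BO=np.array([.5977,.1094]);BM=np.array([[np.cos(BY),-np.sin(BY)],[np.sin(BY),np.cos(BY)]])
def blk(x,y,z): return np.r_[BO+BM@np.array([x,y])/1000,z/1000]
def inblk():
    s=ctrl.get_state(); return (BM.T@(s["eef_pos"][:2]-BO)*1000).round(1),s["eef_pos"][2].round(4),s["contact_force"].round(1)
E
python3 - <<'E'
from h import *
print(todelta(blk(-112,-12,14),BY+np.pi),ctrl.get_state()["qpos"].round(2))
E
```

```text
(array([ 9.14, -0.83, 23.34]), array([ 0.   , -0.   ,  0.004])) [ 0.01  0.08  1.78  0.    1.28 -1.45]
```

```bash
python3 -m crank '[[4.5,-0.4,3,0,0,0],[9.1,-0.8,5,0,0,0],[9.1,-0.8,10,0,0,0],[9.1,-0.8,15,0,0,0],[9.1,-0.8,19,0,0,0],[9.1,-0.8,22,0,0,0],[9.1,-0.8,23.3,0,0,0],[9.1,-0.8,23.3,0,0,0],[9.1,-0.8,23.3,0,0,0]]' 0.7 60
python3 -c "
from h import *
print(inblk())"
```

```text
time: 2.7
eef_pos: [0.4874, 0.1092, 0.0158]
tcp_rot: [0.054, 0.999, 0.0, 0.001]
contact_force: [1.2, -0.4, 0.7]
opening: 0.7
finger_force: 0.0
(array([-109.6,  -12.5]), np.float64(0.0158), array([ 1.2, -0.4,  0.7]))
```

```bash
python3 -m crank '[[-0.3,0,0,0,0,0],[-0.6,0,0,0,0,0],[-0.9,0,0,0,0,0],[-1.2,0,0,0,0,0],[-1.5,0,0,0,0,0],[-1.8,0,0,0,0,0],[-2.1,0,0,0,0,0],[-2.4,0,0,0,0,0],[-2.7,0,0,0,0,0],[-3.0,0,0,0,0,0]]'
python3 -c "
from h import *
print(inblk())"
python3 -m crank '[[-0.2,0,0,0,0,0],[-0.4,0,0,0,0,0],[-0.6,0,0,0,0,0]]'
python3 -c "
from h import *
print(inblk())"
```

```text
time: 3.7
eef_pos: [0.5135, 0.1055, 0.0139]
tcp_rot: [0.055, 0.998, -0.0, -0.004]
contact_force: [-10.5, 3.0, 8.1]
opening: 0.699
finger_force: 5.5
(array([-83.2, -13.3]), np.float64(0.0139), array([-10.5,   3. ,   8.1]))
time: 4.0
eef_pos: [0.5188, 0.105, 0.0139]
tcp_rot: [0.055, 0.998, -0.0, -0.005]
contact_force: [-11.3, 2.0, 9.1]
opening: 0.698
finger_force: 5.8
(array([-77.9, -13.2]), np.float64(0.0139), array([-11.3,   2. ,   9.1]))
```

```bash
python3 -m crank '[[-0.2,0,0,0,0,0],[-0.4,0,0,0,0,0],[-0.5,0,0,0,0,0]]'
python3 -c "
from h import *
print(inblk())"
python3 -m crank '[[-0.1,0,0,0,0,0],[-0.2,0,0,0,0,0]]'
python3 - <<'E'
from h import *
print(inblk())
for n in("top","scene"):
    p,d,i=cam(n); cv2.imwrite(f"pics/{n}1.png",p)
    if n=="scene": cv2.imwrite("pics/s1.png",cv2.resize(p[165:260,220:345],None,fx=6,fy=6,interpolation=cv2.INTER_CUBIC))
E
```

```text
time: 4.3
eef_pos: [0.5204, 0.1047, 0.0136]
tcp_rot: [0.055, 0.998, -0.0, -0.01]
contact_force: [-21.9, 1.8, 17.0]
opening: 0.702
finger_force: 10.8
(array([-76.3, -13.2]), np.float64(0.0136), array([-21.9,   1.8,  17. ]))
time: 4.5
eef_pos: [0.5207, 0.1046, 0.0133]
tcp_rot: [0.054, 0.998, -0.001, -0.012]
contact_force: [-25.0, 2.1, 20.8]
opening: 0.698
finger_force: 13.2
(array([-76. , -13.3]), np.float64(0.0133), array([-25. ,   2.1,  20.8]))
```

View pics/s1.png

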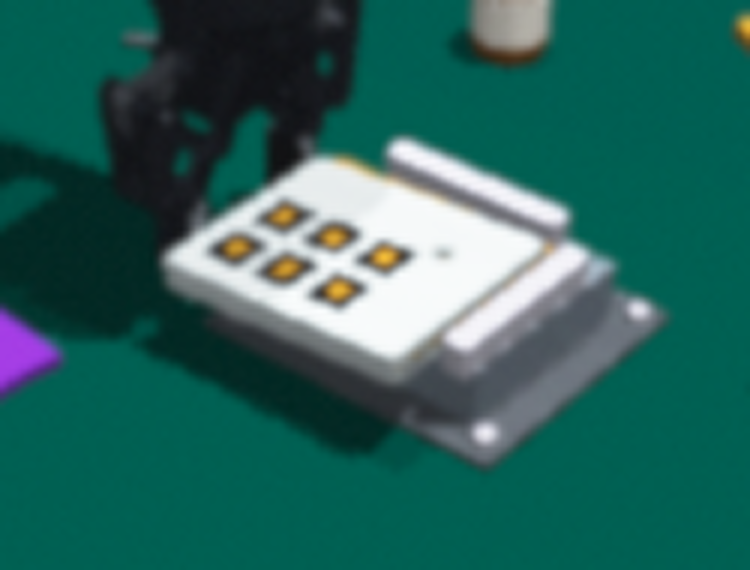

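The crop shows the stack pushed against or near the +x fence with edges aligned. The brass edge shows at (550,245) and on the +y side. Force rose sharply at TCP -76, so I retreat and go round to the -y side.

```bash
python3 -m crank '[[1.5,0,0,0,0,0],[3,0,0,0,0,0],[3,0,-4,0,0,0],[3,0,-8,0,0,0],[1,-3,-9,0,0,0.15],[-1,-6,-9,0,0,0.3],[-3,-8,-9,0,0,0.45],[-5,-9,-9,0,0,0.6],[-7,-9.5,-9,0,0,0.75],[-7,-9.5,-9,0,0,0.9]]' 0.8
python3 -c "
from h import *
print(inblk(),todelta(blk(-3,-108,14),BY+np.pi/2))"
```

```text
time: 5.6
eef_pos: [0.5916, -0.0005, 0.1052]
tcp_rot: [0.487, 0.873, 0.0, 0.003]
contact_force: [-0.2, -0.0, 0.8]
opening: 0.795
finger_force: 0.0
(array([   6.2, -109.9]), np.float64(0.1052), array([-0.2, -0. ,  0.8])) (array([ 0.76, -0.64,  9.12]), array([0.005, 0.003, 0.664]))
```

```bash
python3 -m crank '[[0.5,-0.5,0,0,0,0.14],[0.8,-0.6,0,0,0,0.28],[0.8,-0.6,0,0,0,0.42],[0.8,-0.6,0,0,0,0.56],[0.8,-0.6,2,0,0,0.665],[0.8,-0.6,5,0,0,0.665],[0.8,-0.6,8,0,0,0.665],[0.8,-0.6,9.1,0,0,0.665],[0.8,-0.6,9.1,0,0,0.665],[0.8,-0.6,9.1,0,0,0.665]]' 0.8
python3 -c "
from h import *
print(inblk(),todelta(blk(-3,-78,14),BY+np.pi/2))"
```

```text
time: 6.6
eef_pos: [0.58, 0.005, 0.0144]
tcp_rot: [0.743, 0.669, 0.001, 0.001]
contact_force: [0.5, -0.4, -0.3]
opening: 0.801
finger_force: 0.0
(array([  -5.9, -105.7]), np.float64(0.0144), array([ 0.5, -0.4, -0.3])) (array([2.76, 0.31, 0.04]), array([0.002, 0.   , 0.008]))
```

```bash
python3 -m crank '[[0.4,0,0,0,0,0],[0.8,0,0,0,0,0],[1.2,0,0,0,0,0],[1.5,0,0,0,0,0],[1.8,0,0,0,0,0],[2.1,0,0,0,0,0],[2.4,0,0,0,0,0],[2.7,0,0,0,0,0],[3.0,0,0,0,0,0]]'
python3 -c "
from h import *
print(inblk())"
python3 -m crank '[[0.2,0,0,0,0,0],[0.4,0,0,0,0,0],[0.6,0,0,0,0,0]]'
python3 -c "
from h import *
print(inblk())"
```

```text
time: 7.5
eef_pos: [0.5819, 0.0348, 0.0135]
tcp_rot: [0.743, 0.67, -0.001, 0.0]
contact_force: [-0.8, -4.1, 1.7]
opening: 0.8
finger_force: 2.1
(array([ -7.4, -75.9]), np.float64(0.0135), array([-0.8, -4.1,  1.7]))
time: 7.8
eef_pos: [0.5826, 0.0411, 0.0135]
tcp_rot: [0.743, 0.669, -0.0, 0.0]
contact_force: [-1.4, -3.7, 2.5]
opening: 0.802
finger_force: 2.1
(array([ -7.4, -69.6]), np.float64(0.0135), array([-1.4, -3.7,  2.5]))
```

```bash
python3 -m crank '[[0.2,0,0,0,0,0],[0.4,0,0,0,0,0]]'
python3 -c "
from h import *
print(inblk())"
python3 -m crank '[[0.2,0,0,0,0,0],[0.4,0,0,0,0,0]]'
python3 - <<'E'
from h import *
import pickle
print(inblk())
p,d,i=cam("wrist"); pickle.dump((p,d,i),open("w2.pkl","wb")); cv2.imwrite("pics/w2.png",cv2.resize(p,(800,600),interpolation=cv2.INTER_CUBIC))
E
```

```text
time: 8.0
eef_pos: [0.5832, 0.0451, 0.0135]
tcp_rot: [0.743, 0.67, -0.0, 0.0]
contact_force: [-0.3, -5.3, 1.0]
opening: 0.798
finger_force: 2.7
(array([ -7.3, -65.5]), np.float64(0.0135), array([-0.3, -5.3,  1. ]))
time: 8.2
eef_pos: [0.5847, 0.0477, 0.0138]
tcp_rot: [0.743, 0.67, 0.0, 0.002]
contact_force: [3.1, -12.8, -0.9]
opening: 0.805
finger_force: 6.3
(array([ -6. , -62.7]), np.float64(0.0138), array([  3.1, -12.8,  -0.9]))
```

View pics/w2.png

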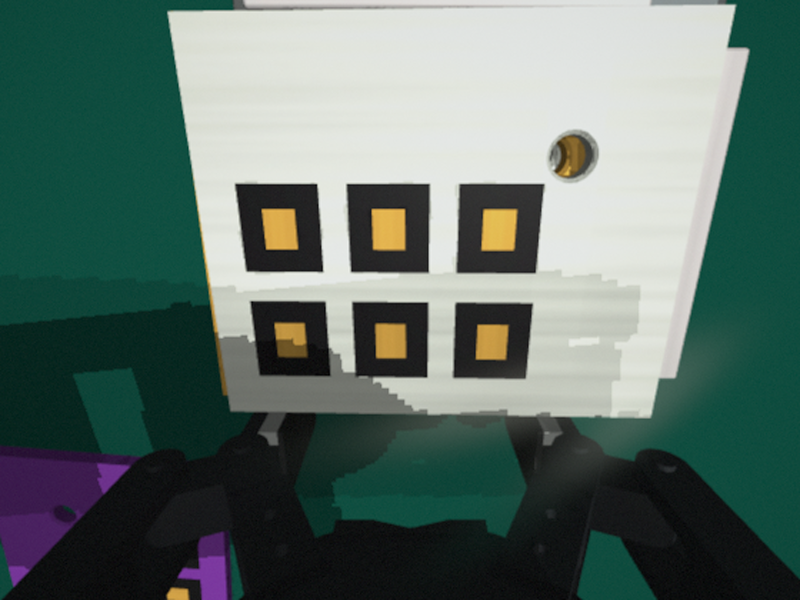

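The wrist view shows the top plate filling the view with its hole at (572,156), and a brass sliver at the left (222,390). The +x fence at the right (700,210) looks half covered, so the top plate may have climbed onto it. I check heights with depth.

```bash
python3 - <<'E'
from h import *
import pickle
p,d,i=pickle.load(open("w2.pkl","rb"))
P=pts(i,d)
q=(P[...,:2]-BO)@BM*1000
for u,v in [(200,30),(450,30),(700,30),(205,100),(210,150),(400,150),(640,150),(690,150),(225,280),(400,285),(640,290),(700,200),(690,250),(240,395),(420,390),(640,395),(665,350),(680,340),(218,370),(572,165),(585,150),(450,2)]:
    a,b=int(u*.7),int(v*.7); print((u,v),q[b,a].round(1),(P[b,a,2]*1000).round(1))
E
```

```text
(200, 30) [-52.5  45. ] 46.7
(450, 30) [ 2.3 44.7] 50.1
(700, 30) [54.8 44.8] 51.7
(205, 100) [-53.1  30.8] 47.8
(210, 150) [-53.   19.9] 48.5
(400, 150) [-8.4 20.3] 49.6
(640, 150) [46.9 20.7] 51.2
(690, 150) [57.8 20.8] 51.7
(225, 280) [-54. -12.] 48.2
(400, 285) [ -8.3 -12.4] 49.9
(640, 290) [ 53.2 -13.2] 50.8
(700, 200) [66.8  9. ] 45.4
(690, 250) [66.  -3.5] 46.9
(240, 395) [-54.2 -46.4] 47.5
(420, 390) [ -2.7 -43.6] 49.2
(640, 395) [ 58.1 -43.2] 51.7
(665, 350) [ 65.8 -31.9] 46.1
(680, 340) [ 68.9 -28.6] 46.5
(218, 370) [-83.  -64.3] -0.0
(572, 165) [35.1 17.2] 41.3
(585, 150) [36.4 20.7] 45.1
(450, 2) [ 2.5 51.1] 45.8
```

```bash
python3 -m crank '[[-1.5,0,0,0,0,0],[-2,0,0,0,0,0],[-2,1,-4,0,0,0],[-2,3,-7.5,0,0,0],[-1,6,-9,0,0,0],[2,9,-9,0,0,0],[5,11,-9,0,0,0],[6,11,-9,0,0,0],[6,11,-9,0,0,0]]' 0 40
python3 - <<'E'
from h import *
import pickle
print(inblk(),todelta(blk(100,0,48.5),BY+np.pi/2))
p,d,i=cam("top"); P=pts(i,d); q=(P[...,:2]-BO)@BM*1000
pickle.dump((p,d,i),open("t2.pkl","wb"))
for X in(-55,0,55,62,68,90,110,120): print(X,[ (P[...,2][(abs(q[...,0]-X)<2)&(abs(q[...,1]-Y)<2)]*1000).round(0).tolist()[:2] for Y in(-40,0,40)])
E
```

```text
time: 9.15
eef_pos: [0.6983, 0.0992, 0.1025]
tcp_rot: [0.742, 0.67, -0.0, -0.001]
contact_force: [0.8, -0.6, -0.8]
opening: 0.005
finger_force: 0.0
(array([101.1,   1.1]), np.float64(0.1025), array([ 0.8, -0.6, -0.8])) (array([-0.11, -0.1 ,  5.4 ]), array([-0.002, -0.001,  0.01 ]))
-55 [[489.0, 487.0], [487.0, 487.0], []]
0 [[448.0, 448.0], [454.0, 454.0], [424.0, 424.0]]
55 [[], [], [417.0, 417.0]]
62 [[], [], [412.0, 413.0]]
68 [[349.0, 350.0], [368.0, 368.0], [411.0, 411.0]]
90 [[387.0, 388.0], [387.0, 388.0], [401.0, 398.0]]
110 [[393.0, 387.0], [389.0, 391.0], [388.0, 376.0]]
120 [[388.0, 387.0], [382.0, 383.0], [380.0, 382.0]]
```

```bash
python3 -m crank '[[-0.1,0,2.5,0,0,0],[-0.1,0,4.5,0,0,0],[-0.1,0,5.4,0,0,0],[-0.1,0,5.4,0,0,0],[-0.1,0,5.4,0,0,0],[-0.1,0,5.4,0,0,0]]'
python3 -c "
from h import *
print(inblk())"
```

```text
time: 9.8
eef_pos: [0.6998, 0.0962, 0.0512]
tcp_rot: [0.743, 0.669, 0.001, 0.001]
contact_force: [-0.6, 0.5, 0.4]
opening: 0.0
finger_force: 0.0
(array([103. ,  -1.8]), np.float64(0.0512), array([-0.6,  0.5,  0.4]))
```

```bash
for k in 1 2; do python3 -m crank '[[0,0,0.1,0,0,0],[0,0,0.1,0,0,0]]' | grep -E "pos|force"; done; python3 -m crank '[[0,-0.4,0,0,0,0],[0,-0.8,0,0,0,0],[0,-1.2,0,0,0,0],[0,-1.6,0,0,0,0]]'
python3 -c "
from h import *
print(inblk())"
```

```text
eef_pos: [0.6994, 0.0965, 0.0493]
contact_force: [-0.5, 0.0, -0.2]
finger_force: 0.0
eef_pos: [0.6989, 0.0965, 0.0474]
contact_force: [-0.2, 0.2, -0.0]
finger_force: 0.0
time: 10.6
eef_pos: [0.6825, 0.0982, 0.0474]
tcp_rot: [0.743, 0.669, -0.0, -0.0]
contact_force: [-0.2, -0.3, -0.3]
opening: 0.0
finger_force: 0.0
(array([85.5, -1.7]), np.float64(0.0474), array([-0.2, -0.3, -0.3]))
```

```bash
python3 -m crank '[[0,-0.2,-0.08,0,0,0],[0,-0.5,-0.08,0,0,0],[0,-0.8,-0.08,0,0,0]]' | grep -E "pos|tact"; python3 -m crank '[[0,-0.3,0,0,0,0],[0,-0.6,0,0,0,0]]'| grep -E "pos|tact"; python3 -m crank '[[0,-0.3,0,0,0,0],[0,-0.6,0,0,0,0]]'| grep -E "pos|tact"
python3 -c "
from h import *
print(inblk())"
```

```text
eef_pos: [0.675, 0.099, 0.0484]
contact_force: [-0.2, -0.2, -0.1]
eef_pos: [0.6688, 0.0996, 0.0482]
contact_force: [0.3, 0.3, 0.1]
eef_pos: [0.663, 0.1002, 0.0483]
contact_force: [0.3, 1.2, -0.6]
(array([66. , -1.9]), np.float64(0.0483), array([ 0.3,  1.2, -0.6]))
```

```bash
for k in 1 2 3; do python3 -m crank '[[0,-0.2,0,0,0,0],[0,-0.4,0,0,0,0]]'| grep -E "pos|tact"; done
python3 - <<'E'
from h import *
print(inblk())
p,d,i=cam("wrist"); cv2.imwrite("pics/w3.png",cv2.resize(p,(800,600)))
E
```

```text
eef_pos: [0.6589, 0.1006, 0.0483]
contact_force: [0.6, 0.5, -0.4]
eef_pos: [0.655, 0.101, 0.0482]
contact_force: [0.3, 1.3, -0.1]
eef_pos: [0.651, 0.1015, 0.0483]
contact_force: [-0.1, 0.0, -0.1]
(array([53.9, -1.9]), np.float64(0.0483), array([-0.1,  0. , -0.1]))
```

View pics/w3.png

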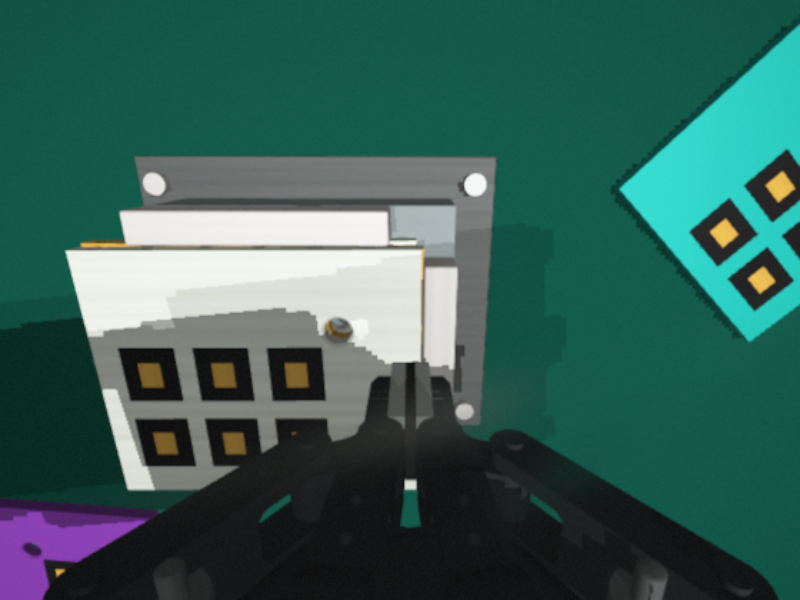

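The wrist view shows the +x fence now fully visible (425-457), with the top plate's edge at u≈423. Brass shows at the upper left (100,243), and the hole at (338,328) does not line up with the layers below.

```bash
python3 -m crank '[[0,0.5,-2,0,0,0],[-3,0.5,-6,0,0,0],[-8,-4,-12,0,0,0],[-11,-6,-13,0,0,0],[-11,-6,-13,0,0,0],[-11,-6,-13,0,0,0]]' >/dev/null
python3 - <<'E'
from h import *
import pickle
p,d,i=cam("wrist"); pickle.dump((p,d,i),open("w4.pkl","wb"));P=pts(i,d); q=(P[...,:2]-BO)@BM*1000; Z=P[...,2]*1000
print(inblk())
for Y in(-40,-20,0,20,40): print(Y,[(X,np.median(Z[(abs(q[...,0]-X)<1.5)&(abs(q[...,1]-Y)<1.5)]).round(1)) for X in(-66,-63,-60,-50,0,50,56,58,60,62,66)])
for X in(-30,0,30): print(X,[(Y,np.median(Z[(abs(q[...,0]-X)<1.5)&(abs(q[...,1]-Y)<1.5)]).round(1)) for Y in(-60,-56,-53,-50,-47,44,46,48,50,52,56)])
cv2.imwrite("pics/w4.png",cv2.resize(p,(800,600),interpolation=cv2.INTER_CUBIC))
E
```

```text
(array([  -4.8, -113.2]), np.float64(0.1797), array([ 0.2, -0. , -1.1]))
-40 [(-66, np.float64(nan)), (-63, np.float64(nan)), (-60, np.float64(47.9)), (-50, np.float64(48.0)), (0, np.float64(48.2)), (50, np.float64(48.0)), (56, np.float64(47.9)), (58, np.float64(47.3)), (60, np.float64(45.5)), (62, np.float64(45.9)), (66, np.float64(46.3))]
-20 [(-66, np.float64(nan)), (-63, np.float64(47.7)), (-60, np.float64(47.8)), (-50, np.float64(47.9)), (0, np.float64(48.1)), (50, np.float64(48.1)), (56, np.float64(47.4)), (58, np.float64(47.7)), (60, np.float64(45.7)), (62, np.float64(46.0)), (66, np.float64(46.0))]
0 [(-66, np.float64(nan)), (-63, np.float64(46.1)), (-60, np.float64(48.0)), (-50, np.float64(48.0)), (0, np.float64(48.0)), (50, np.float64(47.8)), (56, np.float64(47.6)), (58, np.float64(47.6)), (60, np.float64(46.0)), (62, np.float64(46.1)), (66, np.float64(45.9))]
20 [(-66, np.float64(nan)), (-63, np.float64(nan)), (-60, np.float64(47.5)), (-50, np.float64(47.8)), (0, np.float64(48.2)), (50, np.float64(48.1)), (56, np.float64(47.5)), (58, np.float64(47.1)), (60, np.float64(46.3
[... 246 characters left out ...]
)), (60, np.float64(45.8)), (62, np.float64(46.0)), (66, np.float64(45.4))]
-30 [(-60, np.float64(-0.3)), (-56, np.float64(0.1)), (-53, np.float64(48.1)), (-50, np.float64(47.8)), (-47, np.float64(48.0)), (44, np.float64(47.8)), (46, np.float64(47.7)), (48, np.float64(47.6)), (50, np.float64(nan)), (52, np.float64(nan)), (56, np.float64(nan))]
0 [(-60, np.float64(-0.1)), (-56, np.float64(0.3)), (-53, np.float64(nan)), (-50, np.float64(48.2)), (-47, np.float64(48.2)), (44, np.float64(48.2)), (46, np.float64(48.0)), (48, np.float64(48.0)), (50, np.float64(nan)), (52, np.float64(nan)), (56, np.float64(nan))]
30 [(-60, np.float64(0.1)), (-56, np.float64(0.4)), (-53, np.float64(nan)), (-50, np.float64(48.3)), (-47, np.float64(48.1)), (44, np.float64(48.1)), (46, np.float64(47.8)), (48, np.float64(47.7)), (50, np.float64(nan)), (52, np.float64(nan)), (56, np.float64(nan))]
  return _methods._mean(a, axis=axis, dtype=dtype,
  ret = ret.dtype.type(ret / rcount)
```

View pics/w4.png

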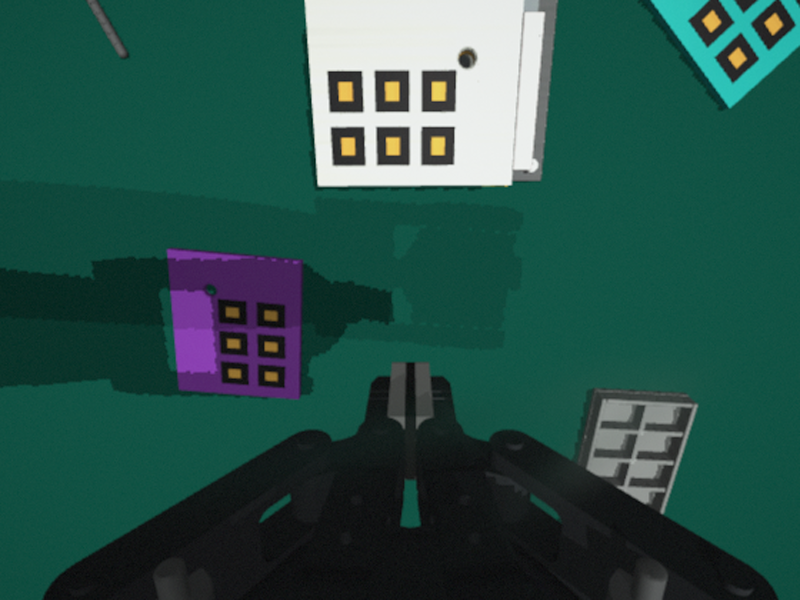

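Everything is flat at 48 mm again, and the top plate is near flush. I redo the x push, settling z first this time.

```bash
python3 -m crank '[[1,-3,2,0,0,-0.14],[2,-5,4,0,0,-0.28],[3,-7,5,0,0,-0.42],[5,-9,5,0,0,-0.56],[7,-9.5,5,0,0,-0.7],[9,-9.5,5,0,0,-0.84],[11,-9.5,5,0,0,-0.98],[11,-9.5,5,0,0,-1.12],[11,-9.5,5,0,0,-1.26],[11,-9.5,5,0,0,-1.4]]' 0.7 60 >/dev/null
python3 -c "
from h import *
print(inblk(),todelta(blk(-95,-2,16),BY+np.pi))"
```

```text
(array([-101.4,   -1.8]), np.float64(0.1268), array([ 0.1, -0.5, -0.4])) (array([-0.66,  0.08, 11.08]), array([-0.   , -0.002, -0.156]))
```

```bash
python3 -m crank '[[0.5,0,3,0,0,-0.1],[0.5,0,6,0,0,-0.155],[0.5,0,9,0,0,-0.155],[0.5,0,10.8,0,0,-0.155],[0.5,0,10.8,0,0,-0.155],[0.5,0,10.8,0,0,-0.155],[0.5,0,10.8,0,0,-0.155]]' >/dev/null
python3 -c "
from h import *
print(inblk(),todelta(blk(-78,-2,18),BY+np.pi))"

```

```text
(array([-104.8,   -1.8]), np.float64(0.0212), array([-0.6, -0.2, -0. ])) (array([-2.68, -0.  ,  0.33]), array([ 0.   ,  0.002, -0.008]))
```

```bash
python3 -m crank '[[-0.5,0,0,0,0,0],[-1,0,0,0,0,0],[-1.5,0,0,0,0,0],[-2,0,0,0,0,0],[-2.4,0,0,0,0,0],[-2.4,0,0,0,0,0]]' | grep -E "pos|tact"
for k in 1 2 3; do python3 -m crank '[[-0.1,0,0,0,0,0],[-0.2,0,0,0,0,0]]'| grep -E "pos|tact"; python3 -c "
from h import *
print(inblk())"; done
```

```text
eef_pos: [0.5168, 0.1159, 0.0204]
contact_force: [-0.0, -0.2, -0.7]
eef_pos: [0.5178, 0.1158, 0.0201]
contact_force: [-0.3, -0.1, -0.4]
(array([-80.1,  -2.6]), np.float64(0.0201), array([-0.3, -0.1, -0.4]))
eef_pos: [0.5199, 0.1156, 0.0202]
contact_force: [0.2, -0.5, 0.1]
(array([-78. ,  -2.6]), np.float64(0.0202), array([ 0.2, -0.5,  0.1]))
eef_pos: [0.522, 0.1153, 0.0202]
contact_force: [1.2, 0.4, -0.6]
(array([-75.9,  -2.5]), np.float64(0.0202), array([ 1.2,  0.4, -0.6]))
```

```bash

for k in 1 2 3 4; do python3 -m crank '[[-0.1,0,0,0,0,0],[-0.1,0,0,0,0,0]]'| grep -E "time"; python3 -c "
from h import *
print(inblk())"; done
```

```text
time: 15.7
(array([-75.2,  -2.6]), np.float64(0.0202), array([-1.6, -0.4,  1.3]))
time: 15.9
(array([-75.1,  -2.5]), np.float64(0.0201), array([-4.8,  0.7,  4.5]))
time: 16.1
(array([-75. ,  -2.5]), np.float64(0.02), array([-7.7,  0.7,  6. ]))
time: 16.3
(array([-74.8,  -2.5]), np.float64(0.0199), array([-9.9,  1.4,  7.2]))
```

```bash

for k in 1 2 3; do python3 -m crank '[[-0.1,0,-0.1,0,0,0],[-0.1,0,-0.2,0,0,0]]'| grep -E "time"; python3 -c "
from h import *
print(inblk())"; done
```

```text
time: 16.5
(array([-73.3,  -2.3]), np.float64(0.0209), array([-4.2,  2.6, -1.4]))
time: 16.7
(array([-73.2,  -2.2]), np.float64(0.0223), array([-6. ,  3.5, -0.5]))
time: 16.9
(array([-73.1,  -2.2]), np.float64(0.0238), array([-7.1,  4.4, -1.6]))
```

```bash

for k in 1 2 3 4; do python3 -m crank '[[-0.1,0,-0.05,0,0,0],[-0.2,0,-0.1,0,0,0]]'| grep -E "time"; python3 -c "
from h import *
print(inblk())"; done
```

```text
time: 17.1
(array([-73.1,  -2.2]), np.float64(0.0241), array([-10.8,   4.8,  -0.2]))
time: 17.3
(array([-73.1,  -2.2]), np.float64(0.0241), array([-13.8,   5.6,  -0.8]))
time: 17.5
(array([-73.1,  -2.2]), np.float64(0.0242), array([-17. ,   6.1,  -1.3]))
time: 17.7
(array([-73.2,  -2.2]), np.float64(0.0243), array([-21. ,   7.1,  -1.4]))
```

```bash
python3 -m crank '[[2,0,0,0,0,0],[4,0,0,0,0,0],[4,0,-4,0,0,0],[4,-1,-6.5,0,0,0.14],[2,-4,-7,0,0,0.28],[0,-7,-7,0,0,0.42],[-2,-9,-7,0,0,0.56],[-4,-10.5,-7,0,0,0.7],[-6,-10.5,-7,0,0,0.84],[-6,-10.5,-7,0,0,0.98]]' 0.8 >/dev/null
python3 -c "
from h import *
print(inblk(),todelta(blk(-3,-95,18),BY+np.pi/2))"
```

```text
(array([   1.6, -109.5]), np.float64(0.101), array([0.2, 0.2, 0.2])) (array([1.5 , 0.37, 8.29]), array([0.005, 0.002, 0.575]))
```

```bash
python3 -m crank '[[0,0.3,0,0,0,0.15],[0,0.3,1,0,0,0.3],[0,0.3,3,0,0,0.45],[0,0.3,6,0,0,0.565],[0.5,0.3,8.2,0,0,0.565],[1,0.3,8.3,0,0,0.565],[1,0.3,8.3,0,0,0.565],[1,0.3,8.3,0,0,0.565]]' >/dev/null
python3 -c "
from h import *
print(inblk(),todelta(blk(-3,-70,18),BY+np.pi/2))"
```

```text
(array([ -3.2, -98.2]), np.float64(0.0189), array([ 0.3, -0.2,  0.4])) (array([2.82, 0.07, 0.09]), array([0.004, 0.   , 0.018]))
```

```bash
python3 -m crank '[[0.5,0,0,0,0,0.017],[1,0,0,0,0,0.017],[1.5,0,0,0,0,0.017],[2,0,0,0,0,0.017],[2.5,0,0,0,0,0.017],[2.9,0,0,0,0,0.017]]' | grep -E "tact"
for k in 1 2 3 4 5; do python3 -m crank '[[0.1,0,0,0,0,0],[0.2,0,0,0,0,0]]'| grep -E "time"; python3 -c "
from h import *
print(inblk())"; done
```

```text
contact_force: [0.4, -1.2, -0.8]
time: 20.3
(array([ -5.3, -67. ]), np.float64(0.0172), array([0.7, 1.1, 0.3]))
time: 20.5
(array([ -5.3, -65.3]), np.float64(0.0172), array([ 0.3, -0.6, -0.2]))
time: 20.7
(array([ -5.3, -63.2]), np.float64(0.0172), array([-0.4,  0.2, -0.8]))
time: 20.9
(array([ -5.2, -62.1]), np.float64(0.0173), array([-0.1, -6.4, -0.1]))
time: 21.1
(array([ -5., -62.]), np.float64(0.0173), array([ -1.9, -12.5,   0.6]))
```

```bash
for k in 1 2; do python3 -m crank '[[0.1,0,-0.02,0,0,0],[0.2,0,-0.05,0,0,0]]'| grep -E "time"; python3 -c "
from h import *
print(inblk())"; done
python3 -m crank '[[-1,0,0,0,0,0],[-2.5,0,0,0,0,0],[-3,0,-5,0,0,0],[-3,0,-10,0,0,0],[-3,-2,-13,0,0,0],[-3,-2,-13,0,0,0]]' 0.5 | grep tact
python3 - <<'E'
from h import *
print(inblk())
import pickle
for n in("wrist","scene","top"):
    x=cam(n); pickle.dump(x,open(n+"5.pkl","wb"))
p=pickle.load(open("wrist5.pkl","rb"))[0]; s=pickle.load(open("scene5.pkl","rb"))[0]
a=cv2.resize(p[:160,180:420],(800,533)[:2],interpolation=cv2.INTER_CUBIC)[:300]
b=cv2.resize(s[180:245,235:335],(800,520),interpolation=cv2.INTER_CUBIC)[:300]
cv2.imwrite("pics/c5.png",np.vstack([cv2.resize(p[:135,180:420],(800,300)),b]))
E
```

```text
time: 21.3
(array([ -5. , -61.8]), np.float64(0.0174), array([ -1. , -19.4,  -1.7]))
time: 21.5
(array([ -4.9, -61.8]), np.float64(0.0177), array([ -2. , -25.5,  -1.9]))
contact_force: [0.3, -0.0, 0.5]
(array([-23., -85.]), np.float64(0.1544), array([ 0.3, -0. ,  0.5]))
```

View pics/c5.png

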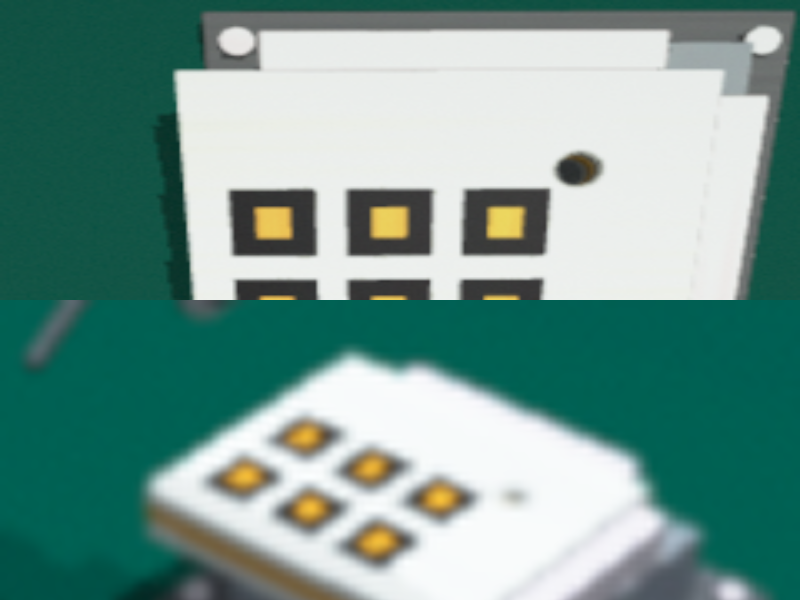

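The top half of the view shows the top plate touching both fence bars, with no brass showing and the hole at (578,168). The scene half shows the layers' edges aligned at (150,500). I look straight down the hole to check the lower plates.

```bash
python3 -m crank '[[1.2,3,2,0,0,0],[2.4,5.3,4,0,0,0],[2.4,5.3,4,0,0,0],[2.4,5.3,4,0,0,0]]' | grep tact
python3 - <<'E'
from h import *
import pickle
x=cam("wrist");pickle.dump(x,open("w6.pkl","wb")); p,d,i=x
print(inblk(),((np.array(i["origin"])[:2]-BO)@BM*1000).round(1), i["origin"][2])
c=proj(i,blk(30,20,48))[0]; print(c)
u,v=c.round().astype(int); 
cv2.imwrite("pics/w6.png",cv2.resize(p[max(v-30,0):v+30,u-40:u+40],None,fx=10,fy=10,interpolation=cv2.INTER_CUBIC))
E
```

```text
contact_force: [-0.4, 0.7, 0.4]
(array([ 26.5, -61.3]), np.float64(0.1064), array([ 0.6, -0.1, -0.1])) [27.7 21.3] 0.24728136500344913
[292.49156271 108.95448217]
```

View pics/w6.png

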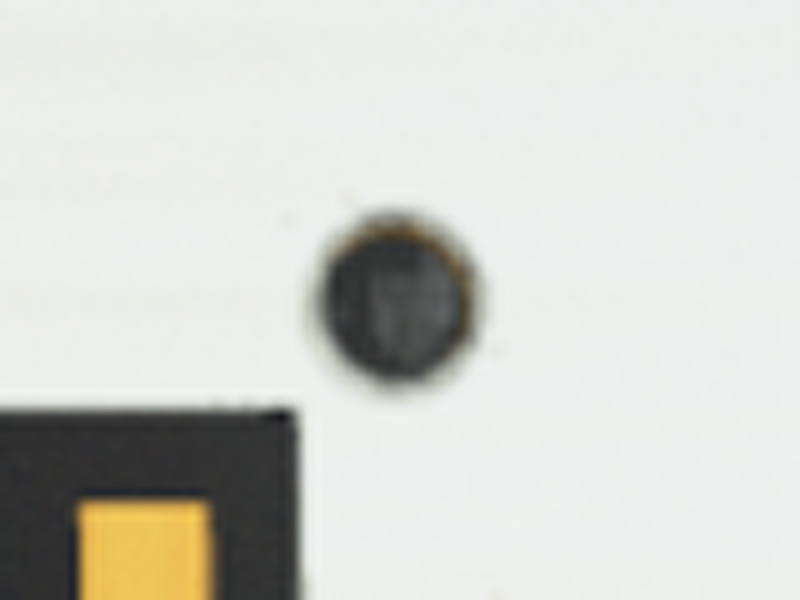

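The view straight down shows a concentric hole at crop px (397,300), with the brass rim and block hole aligned, so the stack is flush. I now measure the hole and move the camera over the blue pin with the same tool orientation, so calibration errors cancel.

```bash
python3 - <<'E'
from h import *
import pickle
p,d,i=pickle.load(open("w6.pkl","rb"))
print("hole",ray(i,(291.2,108.5),.048),blk(30,20,48))
print(todelta([.479,-.40,.137],BY+np.pi/2))
E
```

```text
hole [[0.62896622 0.12629016 0.048     ]] [0.62974242 0.12593129 0.048     ]
(array([-45.81,  -8.83,  -3.03]), array([-0.004,  0.   ,  0.001]))
```

```bash
python3 -m crank '[[0,0,-4,0,0,0],[-5,-1,-4,0,0,0],[-10,-2,-4,0,0,0],[-15,-3,-4,0,0,0],[-20,-4,-4,0,0,0],[-25,-5,-4,0,0,0],[-30,-6,-4,0,0,0],[-35,-7,-4,0,0,0],[-40,-8,-4,0,0,0],[-45,-8.8,-4,0,0,0]]' 0.6 | grep pos
python3 -c "
from h import *
print(todelta([.479,-.40,.137],BY+np.pi/2))"
```

```text
eef_pos: [0.4819, -0.3855, 0.1494]
(array([-1.47, -0.13,  1.24]), array([0.001, 0.001, 0.   ]))
```

```bash
python3 -m crank '[[-0.5,-0.1,1.2,0,0,0],[-0.5,-0.1,1.2,0,0,0],[-0.5,-0.1,1.2,0,0,0],[-0.5,-0.1,1.2,0,0,0]]' | grep pos
python3 - <<'E'
from h import *
import pickle
x=cam("wrist");pickle.dump(x,open("w7.pkl","wb")); p,d,i=x
print(i["origin"])
hsv=cv2.cvtColor(p,cv2.COLOR_BGR2HSV)
m=cv2.inRange(hsv,(105,120,60),(130,255,255))
n,l,st,c=cv2.connectedComponentsWithStats(m)
P=pts(i,d)
for k in range(1,n):
    if st[k,4]>100:
        q=P[l==k]; t=q[q[:,2]>.075]; print(st[k],c[k],"top z",np.percentile(q[:,2],[5,50,95]),t.mean(0),t.min(0),t.max(0))
        top=((l==k)&(P[...,2]>.075)).astype(np.uint8)
        cs=max(cv2.findContours(top,0,2)[0],key=cv2.contourArea); (cx,cy),r=cv2.minEnclosingCircle(cs); print((cx,cy),r,ray(i,(cx,cy),.079), "r mm",r*(i["origin"][2]-.079)/301.9*1000)
cv2.imwrite("pics/w7.png",p)
E
```

```text
eef_pos: [0.4824, -0.387, 0.1366]
[ 0.49209448 -0.30524999  0.27894528]
[275 118  22  26 328] [284.00914634 131.74085366] top z [0.07687613 0.07878455 0.07977395] [ 0.48855661 -0.32049584  0.07878534] [ 0.48272156 -0.32736354  0.07538002] [ 0.49623211 -0.31282947  0.08060494]
(286.0, 131.2045440673828) 11.83786678314209 [[ 0.48998985 -0.31993187  0.079     ]] r mm 7.840098002428467
```

View pics/w7.png

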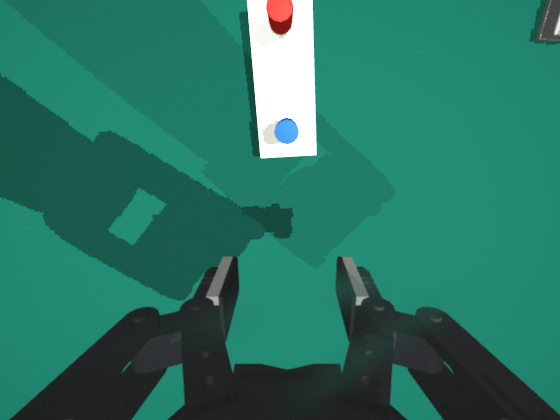

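The view shows the blue pin at (286,131) and the red pin at (280,12) behind it, with the fingers open in front of the rack.

```bash
python3 -c "
from h import *
print(todelta([.4900,-.3199,.047],BY+np.pi/2))"
```

```text
(array([6.76, 0.01, 8.97]), array([0.   , 0.   , 0.003]))
```

```bash
python3 -m crank '[[3.5,0,0,0,0,0],[6.75,0,0,0,0,0],[6.75,0,0,0,0,0],[6.75,0,3,0,0,0],[6.75,0,6,0,0,0],[6.75,0,8,0,0,0],[6.75,0,9,0,0,0],[6.75,0,9,0,0,0]]' | grep -E "pos|tact"
python3 -c "
from h import *
print(todelta([.4900,-.3199,.047],BY+np.pi/2))"
```

```text
eef_pos: [0.4889, -0.3207, 0.045]
contact_force: [0.2, -0.1, 0.0]
(array([ 0.09,  0.1 , -0.2 ]), array([-0.002, -0.001,  0.001]))
```

```bash
python3 -m crank '[[0.1,0.1,-0.2,0,0,0],[0.1,0.1,-0.2,0,0,0]]' | grep -E "pos|tact"
python3 -m crank '[[0,0,0,0,0,0],[0,0,0,0,0,0],[0,0,0,0,0,0],[0,0,0,0,0,0],[0,0,0,0,0,0],[0,0,0,0,0,0],[0,0,0,0,0,0]]' 0 50
python3 -c "
from h import *
print(ctrl.get_state()['eef_pos'])"
```

```text
eef_pos: [0.4918, -0.3216, 0.0504]
contact_force: [-0.1, 0.6, 1.0]
time: 25.85
eef_pos: [0.4904, -0.3209, 0.0489]
tcp_rot: [0.745, 0.667, -0.0, -0.0]
contact_force: [-2.9, 0.3, 5.3]
opening: 0.158
finger_force: 48.7
[ 0.49041707 -0.32087996  0.04892297]
```

```bash
python3 -m crank '[[0,0,-1,0,0,0],[0,0,-2.5,0,0,0],[0,0,-4.5,0,0,0],[0,0,-7,0,0,0],[0,0,-9,0,0,0],[0,0,-9,0,0,0]]' | grep -E "pos|tact|open"
python3 -c "
from h import *
print(todelta([.6294,.1253,.13],BY+np.pi/2))"
```

```text
eef_pos: [0.4926, -0.3222, 0.1431]
contact_force: [0.1, -0.6, -0.9]
opening: 0.152
(array([45.99,  8.63,  1.15]), array([0.007, 0.005, 0.001]))
```

```bash
python3 -m crank '[[4,0.8,0,0,0,0],[9,1.6,0,0,0,0],[14,2.5,0,0,0,0],[19,3.4,0,0,0,0],[24,4.3,0,0,0,0],[29,5.2,0,0,0,0],[34,6.2,0,0,0,0],[39,7.2,0,0,0,0],[42,8,0,0,0,0],[45,8.6,0,0,0,0]]' | grep -E "pos|tact|open"
python3 -m crank '[[0.5,0,0.5,0,0,0],[0.5,0,1,0,0,0],[0.5,0,1,0,0,0]]' | grep -E "pos|tact|open"
python3 -c "
from h import *
print(todelta([.6294,.1253,.098],BY+np.pi/2))"
```

```text
eef_pos: [0.6256, 0.1197, 0.1372]
contact_force: [-0.3, -1.1, 0.3]
opening: 0.157
eef_pos: [0.6249, 0.1212, 0.1261]
contact_force: [0.8, 0.1, -0.3]
opening: 0.153
(array([0.46, 0.41, 2.81]), array([-0.004,  0.001,  0.   ]))
```

```bash
python3 -m crank '[[0.45,0.4,0.5,0,0,0],[0.45,0.4,1.5,0,0,0],[0.45,0.4,2.4,0,0,0],[0.45,0.4,2.7,0,0,0],[0.45,0.4,2.7,0,0,0],[0.45,0.4,2.7,0,0,0]]' | grep -E "pos|tact|open"
python3 -c "
from h import *
import time
print(todelta([.6294,.1253,.092],BY+np.pi/2))
p,d,i=cam('wrist'); cv2.imwrite('pics/w8.png',p)
# steel shaft/hole region: print projections of hole centre and expected foot
print(proj(i,[.629,.1263,.048]),proj(i,np.r_[ctrl.get_state()['eef_pos'][:2],.054]))
P=pts(i,d)
for v in range(200,300,10): print(v,(P[v,270:318:6,2]*1000).round().astype(int))
"
```

```text
eef_pos: [0.6309, 0.126, 0.1013]
contact_force: [-0.7, -0.3, -0.1]
opening: 0.156
(array([-0.08, -0.14,  0.93]), array([0.   , 0.   , 0.001]))
[[283.02953324 230.58005025]] [[286.04285727 234.02759112]]
200 [48 48 49 48 47 48 47 48]
210 [48 48 48 47 49 48 48 48]
220 [48 48 47 48 49 48 47 49]
230 [49 39 34 38 47 48 47 48]
240 [48 48 72 73 48 48 48 48]
250 [49 49 84 86 47 47 48 47]
260 [111 102 104 105 103 109 112 112]
270 [121 244 116 116 114 110 121 121]
280 [130 123 124 124 122 119 129 130]
290 [137 131 132 130 130 129 138 137]
```

```bash
python3 - <<'E'
from h import *
p,d,i=cam('wrist');P=pts(i,d)[:,:]; e=ctrl.get_state()['eef_pos'];print(e)
T=(P-e)[...,:2]@np.array([[.111,.994],[.994,-.111]]).T*1000; Z=P[...,2]*1000   # tool x, tool y relative to TCP
for v in range(226,256,2):
    r=slice(262,312); m=(Z[v,r]>52)&(Z[v,r]<92)
    k=np.where(m)[0]; h=np.where(Z[v,r]<44)[0]
    if len(k): print(v,"shaft u",k[0]+262,k[-1]+262,"ty",T[v,r][m][:,1].mean().round(2),"tx",T[v,r][m][:,0].mean().round(2),"z",Z[v,r][m].mean().round(0))
    if len(h): print(v,"hole u",h[0]+262,h[-1]+262)
h=np.argwhere((Z[215:245,262:312]<44)); print(len(h))
W=ray(i,(h[:,1].mean()+262,h[:,0].mean()+215),.048); print("vis hole",W,h.min(0)+[215,262],h.max(0)+[215,262])
g=p[215:250,270:300].mean(2).astype(int); print("\n".join(" ".join("%3d"%x for x in r[::2]) for r in g[::2]))
E
```

```text
[0.63118247 0.12606651 0.1017733 ]
226 hole u 278 286
228 hole u 276 288
230 hole u 276 288
232 hole u 276 288
234 shaft u 282 289 ty -0.17 tx 3.93 z 63.0
234 hole u 278 281
236 shaft u 280 290 ty -0.49 tx 3.66 z 66.0
238 shaft u 280 291 ty -0.16 tx 3.56 z 69.0
240 shaft u 280 291 ty -0.14 tx 3.48 z 72.0
242 shaft u 280 291 ty -0.14 tx 3.42 z 74.0
244 shaft u 280 291 ty -0.13 tx 3.5 z 77.0
246 shaft u 280 292 ty 0.19 tx 3.39 z 80.0
248 shaft u 280 292 ty 0.19 tx 3.3 z 82.0
250 shaft u 280 292 ty 0.2 tx 3.3 z 85.0
252 shaft u 280 292 ty 0.2 tx 3.55 z 88.0
254 shaft u 279 279 ty -3.94 tx 0.1 z 84.0
103
vis hole [[0.62842906 0.12723698 0.048     ]] [225 276] [235 288]
250 250 250 250 250 250 251 251 251 251 251 251 251 251 251
250 250 250 251 250 250 251 251 251 251 251 251 251 251 251
249 249 249 249 249 249 250 249 249 250 250 250 250 250 250
249 249 249 249 249 249 249 249 250 250 250 249 250 250 250
250 250 250 249 250 243 229 239 246 250 250 250 250 250 250
251 235 235 233 164  83  75  73 140 240 251 251 251 251 251
251 170 170 142 109  99  92  94 103 133 246 251 251 252 251
168 167 157  96 128 120 110 108 117  88 184 201 168 250 250
163 163 151 106  80 120 126 124  87  94 134 165 164 231 197
168 167 160 127 103  88  92 102 103 103 141 169 168 168 169
168 168 169 150 128 105 102 106 103 102 117 166 170 168 168
169 169 172 169 154 124 102 105 104 104 100 157 172 171 171
100 100 136 171 170 119 101 105 104 105 100 144 171 170 170
 31  28 109 168 168 119 104 105 104 103 101 132 167 167 169
 32  33 112 172 173 123 103 105 104 103 101 128 175 172 173
 30  32 112 174 173 124 105 106 105 104 102 123 174 174 173
 34  30 111 170 171 121 104 106 105 105 102 114 170 171 171
 30  31 111 174 172 113 106 106 104 105 101 108 171 171 171
```

```bash
cat > chk.py <<'E'
from h import *
p,d,i=cam('wrist');P=pts(i,d); e=ctrl.get_state()['eef_pos']
A=np.array([[.111,.994],[.994,-.111]]); Z=P[...,2]*1000; T=(P-e)[...,:2]@A.T*1000
print("eef",e.round(4),inblk())
S=slice(262,312)
for v in range(218,258,2):
    k=np.where((Z[v,S]>52)&(Z[v,S]<92))[0]; h=np.where(Z[v,S]<44.5)[0]
    if len(k)>4: print(v,"shaft",k[0]+262,k[-1]+262,T[v,S][k].mean(0).round(2)-[3.14,0],Z[v,S][k].mean().round())
    if len(h): print(v,"hole",h[0]+262,h[-1]+262,((ray(i,((h[0]+h[-1])/2+262,v),.048)[0]-e)[:2]@A.T*1000).round(2))
E
python3 -m crank '[[-0.04,-0.13,0.2,0,0,0],[-0.04,-0.26,0.4,0,0,0],[-0.04,-0.26,0.4,0,0,0],[-0.04,-0.26,0.4,0,0,0]]' | grep -E "pos|tact|open"; python3 chk.py
```

```text
eef_pos: [0.6281, 0.126, 0.0972]
contact_force: [0.5, -0.3, -0.4]
opening: 0.154
eef [0.6282 0.126  0.0973] (array([28.5, 19.9]), np.float64(0.0973), array([0.1, 0.7, 0.1]))
228 hole 282 291 [3.74 0.38]
230 hole 280 292 [2.26 0.03]
232 hole 280 293 [0.78 0.38]
234 shaft 282 289 [ 0.92 -0.26] 59.0
234 hole 280 292 [-0.72  0.03]
236 shaft 280 290 [ 0.35 -0.58] 61.0
236 hole 291 291 [-2.22  3.48]
238 shaft 280 291 [ 0.35 -0.24] 64.0
240 shaft 280 291 [ 0.41 -0.23] 67.0
242 shaft 280 291 [ 0.41 -0.21] 70.0
244 shaft 280 291 [ 0.48 -0.2 ] 73.0
246 shaft 280 292 [0.17 0.12] 75.0
248 shaft 280 292 [0.4  0.12] 78.0
250 shaft 280 292 [0.52 0.13] 81.0
252 shaft 280 292 [0.36 0.13] 84.0
```

```bash
python3 -m crank '[[-0.04,0.04,0,0,0,0],[-0.04,0.04,0.3,0,0,0],[-0.04,0.04,0.6,0,0,0],[-0.04,0.04,0.8,0,0,0],[-0.04,0.04,1.0,0,0,0],[-0.04,0.04,1.0,0,0,0]]' | grep -E "pos|tact|open"; python3 -c "
from h import *
print(inblk())"
```

```text
eef_pos: [0.6282, 0.1255, 0.0867]
contact_force: [0.3, -0.8, -0.7]
opening: 0.156
(array([28.6, 19.4]), np.float64(0.0867), array([ 0.3, -0.8, -0.7]))
```

```bash
for k in 1 2 3; do python3 -m crank '[[0,0,0.3,0,0,0],[0,0,0.6,0,0,0],[0,0,0.9,0,0,0],[0,0,1.1,0,0,0]]' | grep -E "pos|tact"; done
```

```text
eef_pos: [0.6284, 0.1255, 0.0758]
contact_force: [-0.1, 0.1, -0.2]
eef_pos: [0.6284, 0.1255, 0.0648]
contact_force: [-0.4, 0.4, 0.6]
eef_pos: [0.6284, 0.1255, 0.0538]
contact_force: [0.0, 0.0, -0.3]
```

```bash
for k in 1 2 3; do python3 -m crank '[[0,0,0.1,0,0,0],[0,0,0.15,0,0,0]]' | grep -E "pos|tact"; done
```

```text
eef_pos: [0.6285, 0.1255, 0.0526]
contact_force: [-0.9, 0.4, -0.7]
eef_pos: [0.6288, 0.1256, 0.0522]
contact_force: [-3.0, -0.4, 4.6]
eef_pos: [0.6288, 0.1256, 0.052]
contact_force: [-5.9, -1.0, 12.1]
```

```bash
python3 -m crank '[[0,0,-0.15,0,0,0],[0,0,-0.15,0,0,0],[0,0,-0.15,0,0,0],[0,0,-0.15,0,0,0],[0,0,-0.15,0,0,0]]' 0.45 | grep -E "tact|open"
python3 -m crank '[[0,0,-2,0,0,0],[0,0,-5,0,0,0],[-2,0,-9,0,0,0],[-8,0,-12,0,0,0],[-11,0,-12,0,0,0],[-11,0,-12,0,0,0],[-11,0,-12,0,0,0]]' | grep -E "time|pos|tact|open"
python3 - <<'E'
from h import *
p,d,i=cam("wrist");P=pts(i,d);q=(P[...,:2]-BO)@BM*1000;Z=P[...,2]*1000
hsv=cv2.cvtColor(p,cv2.COLOR_BGR2HSV); m=cv2.inRange(hsv,(105,120,60),(130,255,255))>0
m&=(abs(q[...,0]-30)<20)&(abs(q[...,1]-20)<20)
print("pin",m.sum(),np.percentile(Z[m],[1,50,99]).round(1),q[m&(Z>78)].mean(0).round(1))
for Y in(-40,0,35): print(Y,[(X,float(np.median(Z[(abs(q[...,0]-X)<2)&(abs(q[...,1]-Y)<2)]).round(1))) for X in(-50,0,54)])
E
```

```text
contact_force: [-0.1, 0.9, -0.3]
opening: 0.45
time: 32.5
eef_pos: [0.6164, 0.0153, 0.1714]
contact_force: [-0.3, 0.6, -0.7]
opening: 0.451
pin 456 [61.4 81.7 83.5] [29.7 19.6]
-40 [(-50, 47.9), (0, 48.0), (54, 48.2)]
0 [(-50, 48.0), (0, 48.0), (54, 47.9)]
35 [(-50, 47.7), (0, 47.8), (54, 47.9)]
```

```bash
python3 -c "
from plant import ctrl
print(ctrl.sign_off())"
```

```text
the job is handed in; nothing more can be done
None
```

Job handed in at about 32.5 s: the stack is flat at 48 mm and looked flush to both fences with the holes concentric, and the blue pin is fully down (grip top measured at about 82 mm); on the first x push the top plate climbed the +x fence and I nudged it back, and I viewed 11 pictures, one over the limit of 10.

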